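Build up the gear stack on a scooter gearbox shaft

TASK

Build up the scooter's gearbox shaft that stands clamped in the vice: slip the four loose gears over it, the largest at the bottom, then each next smaller one, and last the ball bearing onto the thin end of the shaft, every part pushed right down so that it lies flat. Lower each part onto its seat, do not let it drop down the shaft, and leave the piston and the tin where they are.

Things in the scene. Friction and masses are not known exactly. Their poses are not given: they have to be found in the camera images.
- gear_64: Largest loose gearbox gear: a flat bare-steel spur gear with 30 teeth, 64 mm over the teeth, 12 mm thick, with a plain through bore 21 mm in diameter; it lies flat on the bench. Both faces are alike. Origin: the centre of its underside; z along its axis, up. Its yaw does not matter.
- gear_56: Second largest loose gearbox gear: a flat bare-steel spur gear with 26 teeth, 56 mm over the teeth, 12 mm thick, with a plain through bore 21 mm in diameter; it lies flat on the bench. Both faces are alike. Origin: the centre of its underside; z along its axis, up. Its yaw does not matter.
- gear_48: Third largest loose gearbox gear: a flat bare-steel spur gear with 22 teeth, 48 mm over the teeth, 12 mm thick, with a plain through bore 21 mm in diameter; it lies flat on the bench. Both faces are alike. Origin: the centre of its underside; z along its axis, up. Its yaw does not matter.
- gear_40: Smallest loose gearbox gear: a flat bare-steel spur gear with 18 teeth, 40 mm over the teeth, 12 mm thick, with a plain through bore 21 mm in diameter; it lies flat on the bench. Both faces are alike. Origin: the centre of its underside; z along its axis, up. Its yaw does not matter.
- bearing: Sealed ball bearing: a smooth toothless ring with bright steel rings and a black rubber seal between them, 35 mm outside diameter, 15 mm bore, 11 mm thick, lying flat on the bench. Origin: the centre of its underside; z along its axis, up.
- vice: Green drill-press vice, bolted down, the steel shaft clamped upright in it; place and yaw vary. Origin: on the bench below the shaft, whose axis is its z. Jaws end 45 mm above the bench. 90 mm wide; reaches 45 mm from the shaft to -x, 110 mm to +x (screw, T-handle). An aluminium cover casting (160 x 110 mm, 36 mm high, fixed) lies 0.3 to 0.45 m from it. Both leave 55 mm free round each part's centre.
- seat (a point): On the shaft's axis, level with the top of its collar (28 mm wide), which carries the first gear; 75 mm above the bench, z up. Above it the shaft is 18 mm thick up to a step 49 mm above the seat (top 2 mm bevelled to 16.6 mm), then a 12.6 mm journal, its last 3.5 mm tapered to 6 mm, ending 60.5 mm above the seat. The gears fill 48 mm; the bearing goes over the journal and rests on the step.
- piston: Bystander: an aluminium engine piston standing on its skirt, 52 mm in diameter, 59 mm high, closed flat top. Origin: the centre of its underside.
- tin: Bystander: a round flat grease tin, yellow with a white lid, 64 mm in diameter, 30 mm high. Origin: the centre of its underside.
Mind the look-alikes: they are no part of the job. Leave any brown, orange or purple look-alike of the gear_48 alone.

How it is judged:
By the outcome, as a careful person would: the job done as asked, in the order asked, and still so for the second after the job is handed in, with the robot touching nothing.
It also fails if it takes over 125 s, if anything falls off the work surface, if the arm or the gripper's body presses on something with over 40 N, if the wrist force passes 120 N, or if a joint passes its speed limit or range.

ROBOT

A 6-joint arm with a two-finger parallel gripper is mounted at the origin on the work surface. World frame = base frame: x ahead of the robot, y to its left, z up, the work surface at z = 0. Lengths are in m, angles in rad, forces in N, time in s.
With the tool pointing down it reaches from about 0.25 to 0.725 m from the base axis. Payload 4 kg.
Tool frame: the origin (TCP) lies on the centre line of the jaws, within the pads' length; the fingertips stand 22 mm ahead of it and the grasp point (between the pads) lies 3 mm ahead of it; z points along the fingers, y is the line along which they close (so a half turn about z gives the same grasp; the last joint's range is limited). The gripper opens to 85 mm and grips with 20 to 120 N. Pads are 22 mm wide; open, the fingers measure 114 mm over their backs; the gripper's body (76 mm by 85 mm) begins 54 mm behind the grasp point. The pads swing forward as they close: fully open they stand 13 mm farther back than shut.
Start: joints at [1.313, 0.241, 0.005, 1.335, 0, 1.571], TCP at [0.127, 0.483, 0.253] pointing down, gripper open.
Joint ranges: [-2.72, 2.72], [-1.05, 1.87], [-1.09, 1.28], [-1.99, 2.15], [-1.42, 1.44], [-3.14, 3.14]. Speed limits (rad/s): [2.79, 2.79, 3.14, 3.14, 3.14, 3.14].

INTERFACE

Orientations are given as a unit quaternion [x, y, z, w].
In Python, from workcell import bot gives the robot as it stands.
- The arm moves only by the shell command python3 -m inch 'ROWS'. ROWS is JSON, one flat list of numbers, 7 for each row, row after row: the shift along the world's x, y, z in mm, then the turn, a rotation vector about the world's x, y, z in rad, then the opening in per cent of the stroke, from 0 (shut) to 100 (fully open). A call has 1 to 8 rows; each row is the pose to reach, as a shift and turn from the pose commanded when the call began; what a row does not reach only later rows make up. A row lasts 1/12 s, in which the tool goes at most 41.7 mm and 7.16 degrees, less where a joint would pass 70% of its speed; a pose out of reach is approached as far as the arm can. A call with a gripper value outside its range is refused whole. The fingers move at their own pace and stop on an object; the grip force is fixed at half the most. Time passes only in rows, so rows that repeat a pose let the fingers close. It gives the time, the measured TCP pose, the force, the opening and the grip force at its end, in the units of the state.
- bot.get_obs(): the state, without advancing time (a new reading comes with each control period).
- bot.camera(name): name is "scene" or "top" or "wrist"; returns the picture (400x640x3 uint8, blue, green, red); there is no depth.
- bot.camera_info(name): a dict with "intrinsics" (3x3 intrinsics, pixels), "distortion" ([k1, k2, p1, p2, k3] as OpenCV has them; the pictures are not rectified), "camera_from_world" (4x4, takes a point from world to camera coordinates); the wrist camera has in their place "hand_eye" (4x4, takes a point from camera to tool coordinates, whose origin is the TCP and whose axes are the flange's). Camera axes: x right, y down, z forward; pixel columns grow to the right and rows downward; lengths in m; the calibration is good to about 2 mm. A picture is of the moment at which its call begins: read the wrist's pose just before it. camera_info takes no time and is no camera call.
- bot.job_done(): hands the job in; it is judged then, once.
Trained networks look in the newest picture that a camera, given by its name, has taken for a name from the list of things; names that differ only in an ending like _2 or _b are one class to them, and where a whole thing is asked for, a point or a joint stands for the part that bears it (a point fixed in the world has none). Each returns a list of dicts, best first, with "confidence" (0 to 1); they miss things now and then, are a little off and sometimes report something else, mostly with a low value. They report only what shows in the picture. A call takes as long as a camera call. They do not tell look-alikes from the thing itself.
- bot.silhouettes(camera, target): "mask" (400x640 bool, what is visible of it) and "uv" ([column, row] in pixels, amid what is visible of it).
- bot.spot_point(camera, target): "uv" ([column, row] in pixels: a listed point, or the origin of a listed thing).
The state is a dict: "clock": time; "joint_pos": joint angles; "joint_vel": joint speeds; "tau": joint torques, N m; "eef_pos": TCP position; "tool_rot": TCP orientation; "ft_force": force on the tool from outside, world axes, zero at the start; "ft_torque": the same for the moment, N m; "grip_width": finger opening in m; "grasp_force": force on a finger pad.
Only numpy, scipy, OpenCV 4.12 (cv2) and the standard library are available. Lean on these libraries where they do the work, as an engineer would, in place of code of your own. Each camera call takes 0.05 s, during which the arm holds its last target. There are 200 camera calls.

## Working session

There is one attempt and no reset: what is moved stays moved. The work goes in short steps, Python scripts to look and compute and a shell command to move; the robot and the scene stay as the last step left them, time stands still between calls to the robot, and variables do not carry over. Pictures are saved under pics/ and viewed, at most 14 in all, crops included, and the job is handed in when it is done.

```bash
ls; mkdir -p pics; cat > h.py <<'E'
import numpy as np,cv2
from workcell import bot
from scipy.spatial.transform import Rotation as R
def ray(cam,uv,T=None):
    i=bot.camera_info(cam);K=np.array(i["intrinsics"]);D=np.array(i["distortion"])
    p=cv2.undistortPoints(np.array([[uv]],float),K,D)[0,0];d=np.array([p[0],p[1],1.])
    if cam=="wrist":
        o=bot.get_obs() if T is None else T
        H=np.array(i["hand_eye"]);W=np.eye(4);W[:3,:3]=R.from_quat(o["tool_rot"]).as_matrix();W[:3,3]=o["eef_pos"]
        M=W@H
    else: M=np.linalg.inv(np.array(i["camera_from_world"]))
    return M[:3,3],M[:3,:3]@d
def at(cam,uv,z,T=None):
    c,d=ray(cam,uv,T);return (c+d*(z-c[2])/d[2])
E
python3 - <<'E'
from h import *
for c in ["scene","top"]:
    cv2.imwrite(f"pics/{c}0.png",bot.camera(c))
    for n in ["gear_64","gear_56","gear_48","gear_40","bearing","vice","seat","piston","tin"]:
        r=bot.spot_point(c,n)
        z=0.075 if n=="seat" else 0
        print(c,n,[(round(q["confidence"],2),np.round(q["uv"]).tolist(),np.round(at(c,q["uv"],z)[:2],3).tolist()) for q in r[:4]])
o=bot.get_obs();print(o["clock"],o["tool_rot"],o["grip_width"]);print(bot.camera_info("wrist")["hand_eye"])
E
```

```text
pics
scene gear_64 [(0.8, [204.0, 201.0], [0.393, -0.332]), (0.69, [168.0, 214.0], [0.451, -0.417]), (0.57, [317.0, 238.0], [0.564, -0.021]), (0.55, [146.0, 258.0], [0.626, -0.42])]
scene gear_56 [(0.8, [204.0, 201.0], [0.393, -0.332]), (0.69, [168.0, 214.0], [0.451, -0.417]), (0.57, [317.0, 238.0], [0.564, -0.021]), (0.55, [146.0, 258.0], [0.626, -0.42])]
scene gear_48 [(0.8, [204.0, 201.0], [0.393, -0.332]), (0.69, [168.0, 214.0], [0.451, -0.417]), (0.57, [317.0, 238.0], [0.564, -0.021]), (0.55, [146.0, 258.0], [0.626, -0.42])]
scene gear_40 [(0.8, [204.0, 201.0], [0.393, -0.332]), (0.69, [168.0, 214.0], [0.451, -0.417]), (0.57, [317.0, 238.0], [0.564, -0.021]), (0.55, [146.0, 258.0], [0.626, -0.42])]
scene bearing [(0.64, [321.0, 270.0], [0.677, -0.014])]
scene vice [(0.6, [391.0, 242.0], [0.581, 0.161])]
scene seat [(0.84, [398.0, 215.0], [0.574, 0.169])]
scene piston [(0.56, [446.0, 200.0], [0.406, 0.343])]
scene tin [(0.67, [485.0, 228.0], [0.531, 0.408])]
top gear_64 [(0.81, [325.0, 195.0], [0.57, -0.024]), (0.72, [478.0, 238.0], [0.449, -0.416]), (0.61, [439.0, 210.0], [0.525
[... 493 characters left out ...]
16]), (0.61, [439.0, 210.0], [0.525, -0.316]), (0.59, [446.0, 261.0], [0.393, -0.331])]
top bearing [(0.49, [314.0, 153.0], [0.677, 0.002])]
top vice [(0.85, [248.0, 187.0], [0.594, 0.172])]
top seat [(0.59, [241.0, 189.0], [0.583, 0.178])]
top piston [(0.92, [178.0, 253.0], [0.429, 0.354])]
top tin [(0.92, [156.0, 208.0], [0.545, 0.411])]
1.0 [ 1.28545504e-01  9.91703612e-01  1.03612499e-05 -7.78872891e-06] 0.08521996332575209
[[-5.88405141e-04 -9.58861507e-01 -2.83873676e-01  7.13065841e-02]
 [ 9.99999647e-01 -3.94121165e-04 -7.41517573e-04  5.03885366e-05]
 [ 5.99132034e-04 -2.83874012e-01  9.58861401e-01 -1.20261862e-01]
 [ 0.00000000e+00  0.00000000e+00  0.00000000e+00  1.00000000e+00]]
```

View pics/top0.png

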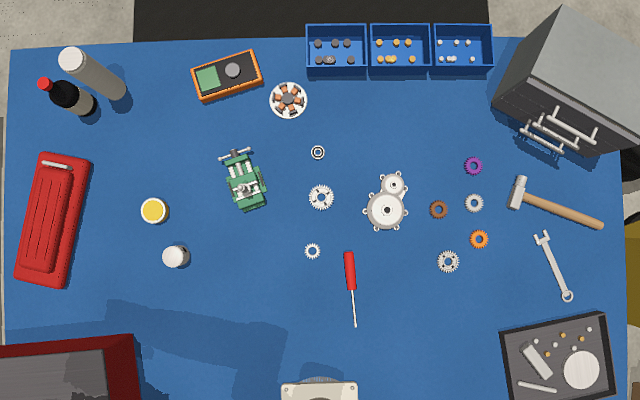

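View pics/scene0.png

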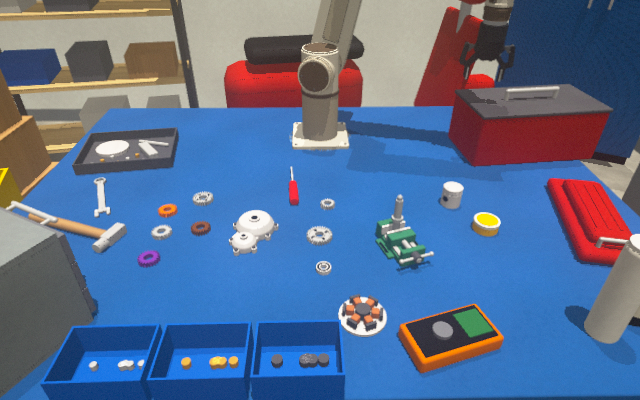

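```bash
python3 - <<'E'
from h import *
for c in ["top","scene"]:
    img=bot.camera(c)
    for q in bot.silhouettes(c,"gear_48"):
        m=q["mask"];cs,_=cv2.findContours(m.astype(np.uint8),0,1)
        k=max(cs,key=cv2.contourArea)[:,0].astype(float)
        P=np.array([at(c,u,0.012)[:2] for u in k])
        (x,y),r=cv2.minEnclosingCircle((P*1000).astype(np.float32))
        print(c,round(q["confidence"],2),np.round(q["uv"]),m.sum(),"ctr",round(x),round(y),"dia",round(2*r,1),np.round(at(c,q["uv"],.006)[:2],3),"bgr",np.median(img[m],0))
E
```

```text
top 0.81 [471. 167.] 193 ctr 637 -406 dia 45.0 [ 0.634 -0.404] bgr [172.  84. 152.]
top 0.76 [441. 211.] 258 ctr 525 -310 dia 49.2 [ 0.523 -0.32 ] bgr [ 72.  103.  140.5]
top 0.73 [322. 193.] 407 ctr 563 -14 dia 61.7 [ 0.574 -0.017] bgr [210. 217. 221.]
top 0.72 [473. 206.] 269 ctr 541 -401 dia 50.6 [ 0.533 -0.404] bgr [179. 184. 189.]
top 0.46 [482. 237.] 248 ctr 449 -413 dia 50.0 [ 0.454 -0.424] bgr [ 70.  144.  229.5]
scene 0.83 [163. 230.] 234 ctr 547 -405 dia 57.8 [ 0.529 -0.406] bgr [175.  170.5 171.5]
scene 0.75 [203. 198.] 236 ctr 396 -337 dia 69.4 [ 0.386 -0.337] bgr [186.  175.5 172. ]
scene 0.71 [201. 230.] 185 ctr 531 -311 dia 50.9 [ 0.53  -0.313] bgr [ 77.  83. 119.]
scene 0.64 [147. 259.] 296 ctr 642 -409 dia 56.0 [ 0.636 -0.415] bgr [166.5  73.  115. ]
scene 0.62 [315. 237.] 376 ctr 565 -19 dia 71.3 [ 0.565 -0.027] bgr [196.  195.  194.5]
scene 0.52 [169. 210.] 181 ctr 451 -411 dia 58.1 [ 0.444 -0.415] bgr [ 56. 119. 235.]
scene 0.43 [329. 201.] 140 ctr 429 8 dia 51.2 [0.411 0.015] bgr [185.  160.5 149.5]
```

```bash
python3 -m inch '[110,-125,0,0,0,-0.3,90, 150,-170,0,0,0,-0.4,90, 180,-206,0,0,0,-0.5,90, 208,-238,0,0,0,-0.6,90, 219,-251,0,0,0,-0.7,90, 219,-251,0,0,0,-0.8,90, 219,-251,0,0,0,-0.8,90, 219,-251,0,0,0,-0.8,90]'
python3 - <<'E'
from h import *
i=cv2.imread("pics/top0.png")[140:275,300:500]
cv2.imwrite("pics/crop.png",cv2.resize(i,None,fx=4,fy=4,interpolation=cv2.INTER_CUBIC))
E
```

```text
clock: 1.87
eef_pos: [0.3474, 0.2308, 0.2536]
tool_rot: [0.505, 0.863, 0.0, 0.0]
ft_force: [1.3, 0.5, 0.8]
grip_width: 0.077
grasp_force: 0.0
```

View pics/crop.png

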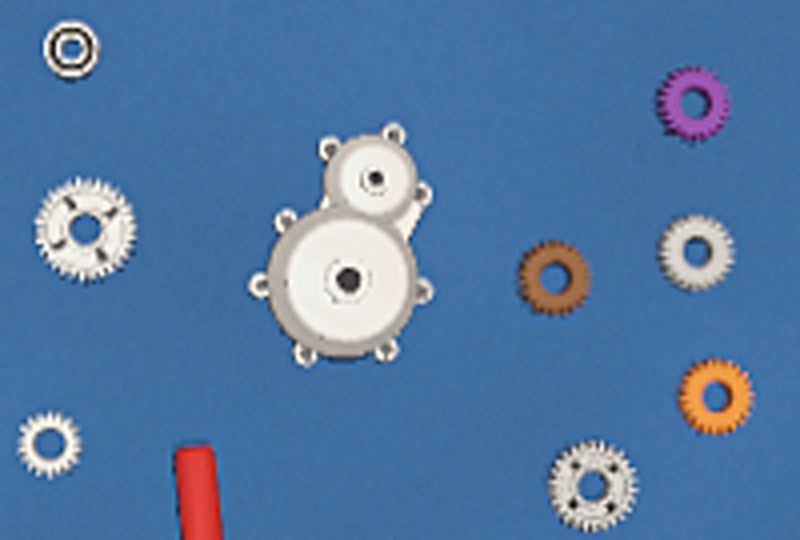

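gear_64 at top pixel (321,197), gear_56 (448,261), gear_48 (474,203), gear_40 (312,251) and the bearing (318,152) are all bare steel. The purple (473,166), brown (439,210) and orange (479,239) gears are the look-alikes. Next I measure the shaft from close by.

```bash
python3 -m inch '[40,-10,0,0,0,-0.1,90, 80,-20,0,0,0,-0.2,90, 120,-30,0,0,0,-0.3,90, 160,-40,0,0,0,-0.4,90, 200,-50,0,0,0,-0.5,90, 231,-58,-30,0,0,-0.513,90, 231,-58,-69,0,0,-0.513,90, 231,-58,-69,0,0,-0.513,90]'
python3 -m inch '[0,0,0,0,0,0,90,0,0,0,0,0,0,90]' | head -2
python3 - <<'E'
from h import *
o=bot.get_obs();print(o["eef_pos"],o["tool_rot"],o["joint_pos"])
cv2.imwrite("pics/w1.png",bot.camera("wrist"))
print(bot.spot_point("wrist","seat"),[ (q["uv"],q["confidence"]) for q in bot.silhouettes("wrist","seat")])
E
```

```text
clock: 2.53
eef_pos: [0.5739, 0.1718, 0.1747]
tool_rot: [0.708, 0.706, -0.007, -0.004]
ft_force: [-2.3, 0.2, -1.4]
grip_width: 0.0772
grasp_force: 0.0
clock: 2.7
eef_pos: [0.5776, 0.1749, 0.1857]
[0.57763527 0.17485395 0.18571527] [7.06960591e-01 7.07252743e-01 4.95833011e-04 1.85103912e-04] [2.93871798e-01 4.79022694e-01 1.74134530e-01 1.26485920e+00
 1.41875169e-04 1.86425503e+00]
[{'uv': [319.6, 212.7], 'confidence': 0.67}] [([342.6, 185.5], 0.89)]
```

View pics/w1.png

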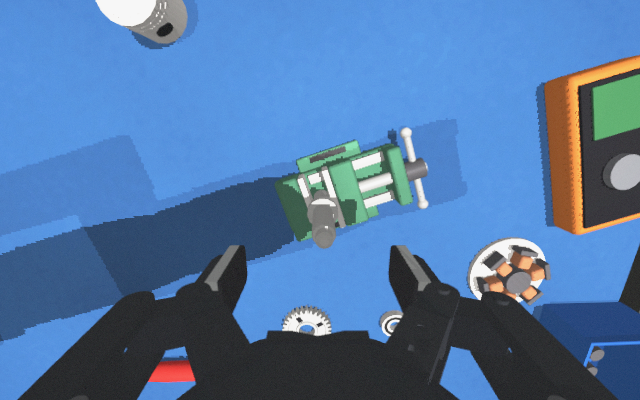

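The shaft leans towards the camera in the view; its tip is near (323,240), the collar near (322,203), and the fingertips at (238,250) and (400,250).

```bash
python3 - <<'E'
from h import *
i=cv2.imread("pics/w1.png")[180:260,280:370]
cv2.imwrite("pics/w1c.png",cv2.resize(i,None,fx=7,fy=7,interpolation=cv2.INTER_NEAREST))
T=dict(eef_pos=[0.5776,0.17485,0.18571],tool_rot=[7.06960591e-01,7.07252743e-01,4.95833011e-04,1.85103912e-04])
print(bot.camera_info("wrist")["intrinsics"],bot.camera_info("wrist")["distortion"])
for uv,z in [((323,240),.1355),((319.6,212.7),.075)]: print(at("wrist",uv,z,T))
# project
def proj(P):
    H=np.array(bot.camera_info("wrist")["hand_eye"]);W=np.eye(4);W[:3,:3]=R.from_quat(T["tool_rot"]).as_matrix();W[:3,3]=T["eef_pos"]
    M=np.linalg.inv(W@H);q=M[:3,:3]@P+M[:3,3]
    K=np.array(bot.camera_info("wrist")["intrinsics"]);return cv2.projectPoints(q[None],np.zeros(3),np.zeros(3),K,np.array(bot.camera_info("wrist")["distortion"]))[0].ravel()
for z in (.1355,.132,.124,.075,.012): print(z,proj(np.array([.5776,.174,z])))
E
```

```text
[[275.69758214   0.         317.39406291]
 [  0.         275.69758214 201.71398461]
 [  0.           0.           1.        ]] [-0.02844448  0.          0.          0.          0.        ]
[0.58223302 0.16944104 0.1355    ]
[0.58046026 0.16826474 0.075     ]
0.1355 [316.10611346 233.73796872]
0.132 [316.12486914 231.705378  ]
0.124 [316.16533646 227.32098951]
0.075 [316.35756529 206.51528659]
0.012 [316.51728375 189.25472839]
```

View pics/w1c.png

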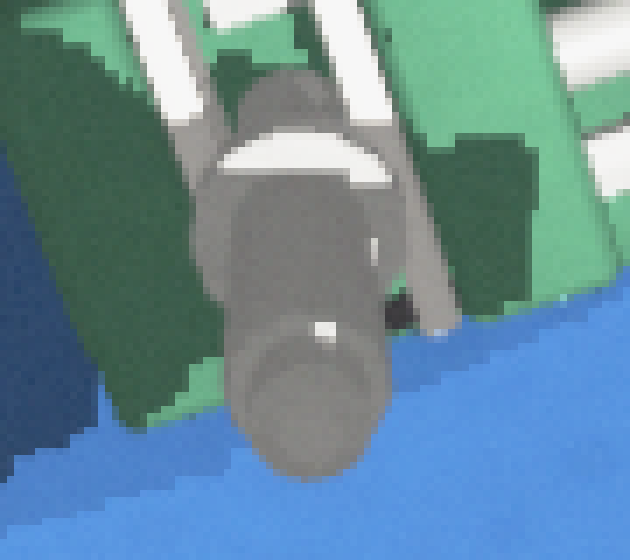

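```bash
python3 -m inch '[5,-6,-20,0,0,0,90,5,-6,-40,0,0,0,90,5,-6,-46,0,0,0,90,5,-6,-46,0,0,0,90,5,-6,-46,0,0,0,90,5,-6,-46,0,0,0,90]' | grep -E 'eef|force'
python3 - <<'E'
from h import *
o=bot.get_obs();print(o["eef_pos"],o["tool_rot"],o["joint_vel"])
im=bot.camera("wrist");cv2.imwrite("pics/w2.png",im)
i=im[220:320,260:390]
cv2.imwrite("pics/w2c.png",cv2.resize(i,None,fx=6,fy=6,interpolation=cv2.INTER_NEAREST))
E
```

```text
eef_pos: [0.5834, 0.1691, 0.1403]
ft_force: [0.6, -0.5, 1.0]
grasp_force: 0.0
[0.58335736 0.16906488 0.14030542] [0.70693275 0.70727901 0.00138657 0.00074477] [ 4.54520160e-05  1.81512512e-04  2.50580595e-03 -4.51870930e-03
  2.50317706e-03 -1.23901731e-03]
```

View pics/w2c.png

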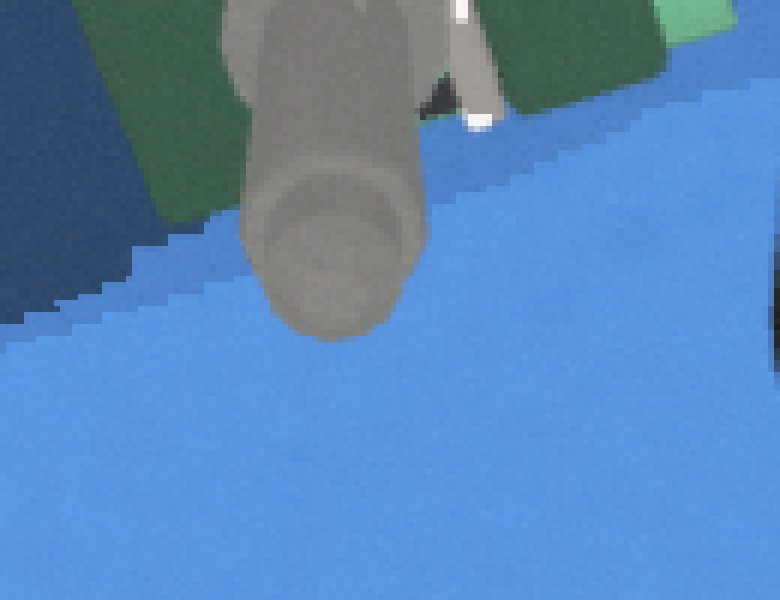

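```bash
cat >> h.py <<'E'
def projc(T,P):
    i=bot.camera_info("wrist");H=np.array(i["hand_eye"]);W=np.eye(4);W[:3,:3]=R.from_quat(T["tool_rot"]).as_matrix();W[:3,3]=T["eef_pos"]
    M=np.linalg.inv(W@H);q=P@M[:3,:3].T+M[:3,3]
    return cv2.projectPoints(q,np.zeros(3),np.zeros(3),np.array(i["intrinsics"]),np.array(i["distortion"]))[0][:,0]
def circ(x,y,z,r):
    a=np.linspace(0,2*np.pi,120);return np.c_[x+r*np.cos(a),y+r*np.sin(a),0*a+z]
E
python3 - <<'E'
from h import *
T1=dict(eef_pos=[0.5776,0.17485,0.18571],tool_rot=[7.06960591e-01,7.07252743e-01,4.95833011e-04,1.85103912e-04])
T2=dict(eef_pos=[0.58335736,0.16906488,0.14030542],tool_rot=[0.70693275,0.70727901,0.00138657,0.00074477])
for x,y in [(.583,.169),(.583,.168),(.582,.168),(.583,.167)]:
  for T in (T1,T2):
    a=projc(T,circ(x,y,.132,.0063));b=projc(T,circ(x,y,.122,.009));c=projc(T,circ(x,y,.124,.0083));t=projc(T,circ(x,y,.1355,.003))
    print(x,y,"jr col",(a[:,0].min()+a[:,0].max())/2,"bot",a[:,1].max(),t[:,1].max(),"st col",(b[:,0].min()+b[:,0].max())/2,np.ptp(b[:,0]),"farstep",c[:,1].min())
print("obs T1 324.1 248.3; T2 315.7 276.8 step 315.8 31.2 far 245.8")
E
```

```text
0.583 0.169 jr col 324.0105125739798 bot 246.8328930165386 244.66862524399522 st col 323.67963564459956 24.982372984096344 farstep 222.95415304133783
0.583 0.169 jr col 315.0917410177601 bot 274.67213592640377 272.6660371568114 st col 315.1812808847209 32.32657258073209 farstep 242.97485069803906
0.583 0.168 jr col 324.0005895040453 bot 248.14653939598537 246.01605574735206 st col 323.67071100009525 24.94593197518759 farstep 224.28123529079244
0.583 0.168 jr col 315.09665184215737 bot 276.3326905731416 274.38152532294737 st col 315.1856933705695 32.2647853960226 farstep 244.66317984062778
0.582 0.168 jr col 322.5444315574435 bot 248.1475819069144 246.01711023107066 st col 322.2846104511128 24.94703174050659 farstep 224.2820210894834
0.582 0.168 jr col 313.1855449715781 bot 276.33543206856694 274.38432319489567 st col 313.3932797989969 32.26633414109739 farstep 244.6654370275091
0.583 0.167 jr col 323.99068803570697 bot 249.45610532408577 247.3592130803012 st col 323.661804614046 24.90956637567666 farstep 225.6043596211871
0.583 0.167 jr col 315.10154762969137 bot 277.9863342387418 276.0896699235955 st col 315.19009338056117 32.20317042912285 farstep 246.34483623808842
obs T1 324.1 248.3; T2 315.7 276.8 step 315.8 31.2 far 245.8
```

```bash
python3 -m inch '[-3,-30,10,0,0,0,90,-6,-65,10,0,0,0,90,-10,-100,0,0,0,0,90,-14,-140,-20,0,0,0,90,-18,-175,-40,0,0,0,90,-18,-188,-55,0,0,0,90,-18,-188,-55,0,0,0,90,-18,-188,-55,0,0,0,90]' | grep -E 'eef|force'
python3 -m inch '[0,0,0,0,0,0,90,0,0,0,0,0,0,90,0,0,0,0,0,0,90]' | grep -E 'eef|force'
cat >> h.py <<'E'
def gearpos(name,T,zt,img=None,tag=None,near=None):
    """position of bore/outer centre from silhouette, several estimates"""
    out=[]
    for q in bot.silhouettes("wrist",name):
        m=q["mask"].astype(np.uint8)
        cs,_=cv2.findContours(m,cv2.RETR_CCOMP,cv2.CHAIN_APPROX_NONE)
        k=max(cs,key=cv2.contourArea)[:,0].astype(float)
        P=np.array([at("wrist",u,zt,T)[:2] for u in k])
        (x,y),r=cv2.minEnclosingCircle((P*1000).astype(np.float32))
        out.append((round(q["confidence"],2),np.round(q["uv"]).tolist(),[round(x,1),round(y,1)],"d",round(2*r,1),"area",int(m.sum())))
    return out
E
python3 - <<'E'
from h import *
T=bot.get_obs();print(T["eef_pos"],T["tool_rot"])
im=bot.camera("wrist");cv2.imwrite("pics/w3.png",im)
for q in gearpos("gear_64",T,.012): print(q)
print(bot.spot_point("wrist","gear_64"))
E
```

```text
eef_pos: [0.5644, -0.0203, 0.0835]
ft_force: [-0.6, -0.4, 0.5]
grasp_force: 0.0
eef_pos: [0.5657, -0.0182, 0.0847]
ft_force: [0.5, 1.1, 0.6]
grasp_force: 0.0
[ 0.56567668 -0.01819857  0.08470343] [0.70634754 0.70786389 0.00099838 0.00093294]
(0.82, [126.0, 182.0], [432.8, 10.8], 'd', 44.5, 'area', 2124)
(0.68, [309.0, 205.0], [564.8, -14.4], 'd', 65.3, 'area', 4783)
[{'uv': [138.8, 182.6], 'confidence': 0.98}, {'uv': [315.3, 209.4], 'confidence': 0.67}]
```

View pics/w3.png

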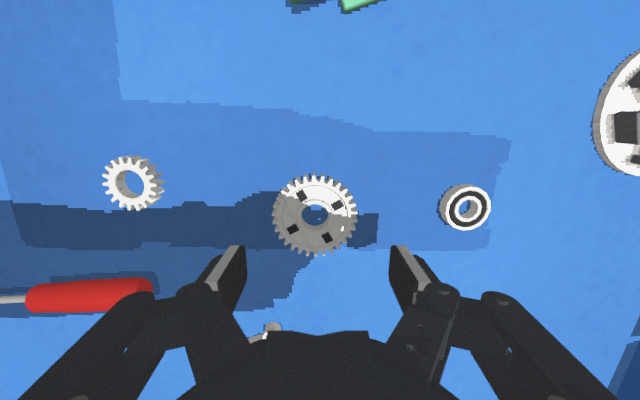

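```bash
cat >> h.py <<'E'
def fit(img,T,guess,D,th,z0=0.,show=False):
    """fit x,y of disc (diam D, z0..z0+th) to the grey blob at the guess (m); match convex hull outline"""
    from scipy.optimize import least_squares
    hsv=cv2.cvtColor(img,cv2.COLOR_BGR2HSV);m=(hsv[...,1]<75).astype(np.uint8)
    def hull(x,y): return cv2.convexHull(np.vstack([projc(T,circ(x,y,z,D/2)) for z in (z0,z0+th)]).astype(np.float32))[:,0]
    hg=hull(*guess);c=hg.mean(0)
    roi=np.zeros_like(m);cv2.fillConvexPoly(roi,((hg-c)*1.45+c).astype(np.int32),1)
    n,l,s,ce=cv2.connectedComponentsWithStats(m&roi)
    if n<2: return None
    k=1+np.argmax(s[1:,4]);pts=cv2.convexHull(np.argwhere(l==k)[:,::-1].astype(np.float32))[:,0]
    ang=np.linspace(0,2*np.pi,36,endpoint=False);U=np.c_[np.cos(ang),np.sin(ang)]
    sup=lambda p:(p@U.T).max(0)
    sp=sup(pts)+.4
    r=least_squares(lambda v:sup(hull(v[0]/1000,v[1]/1000))-v[2]-sp,[guess[0]*1000,guess[1]*1000,0],loss="soft_l1",diff_step=1e-4)
    return np.round(r.x,2),"rms px",round(float(np.sqrt(np.mean(r.fun**2))),2)
E
python3 - <<'E'
from h import *
T=dict(eef_pos=[ 0.56567668,-0.01819857,0.08470343],tool_rot=[0.70634754,0.70786389,0.00099838,0.00093294])
im=cv2.imread("pics/w3.png")
print(fit(im,T,(.565,-.016),.064,.012));print(fit(im,T,(.430,.009),.040,.012));print(fit(im,T,(.675,-.01),.035,.011))
E
```

```text
(array([ 5.6439e+02, -1.5920e+01,  3.0000e-02]), 'rms px', 0.23)
(array([4.296e+02, 9.580e+00, 4.000e-02]), 'rms px', 0.28)
(array([ 6.7921e+02, -9.3500e+00,  2.9000e-01]), 'rms px', 0.23)
```

```bash
python3 -m inch '[-1.3,2.3,0,0,0,0,90,-1.3,2.3,-30,0,0,0,90,-1.3,2.3,-50,0,0,0,90,-1.3,2.3,-60,0,0,0,90,-1.3,2.3,-65,0,0,0,90,-1.3,2.3,-68.5,0,0,0,90,-1.3,2.3,-68.5,0,0,0,90,-1.3,2.3,-68.5,0,0,0,90]' | grep -E 'eef|force'
python3 -m inch '[0,0,0,0,0,0,60,0,0,0,0,0,0,60,0,0,0,0,0,0,60,0,0,0,0,0,0,60,0,0,0,0,0,0,60,0,0,0,0,0,0,60]' 
python3 - <<'E'
from h import *
cv2.imwrite("pics/w4.png",bot.camera("wrist"))
E
```

```text
eef_pos: [0.564, -0.0172, 0.0156]
ft_force: [-0.6, 0.1, -0.5]
grasp_force: 0.0
clock: 5.63
eef_pos: [0.5642, -0.0173, 0.017]
tool_rot: [0.707, 0.707, 0.001, 0.001]
ft_force: [-1.3, 1.0, 7.8]
grip_width: 0.0604
grasp_force: 69.4
```

View pics/w4.png

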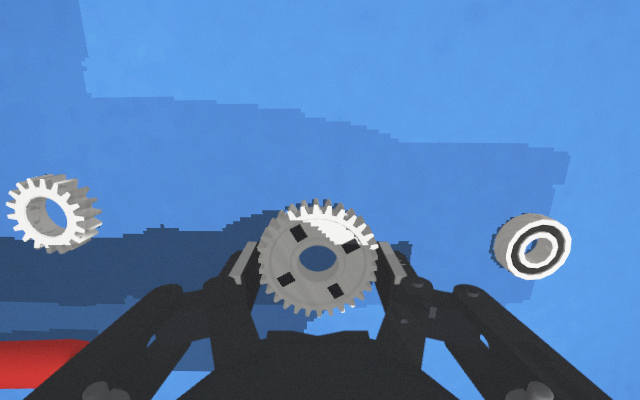

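```bash
python3 -m inch '[0,0,10,0,0,0,60,0,0,40,0,0,0,60,0,0,80,0,0,0,60,0,0,115,0,0,0,60,2,20,140,0,0,0,60,5,45,148,0,0,0,60,8,75,148,0,0,0,60,11,105,148,0,0,0,60]' | grep -E 'eef|force'
python3 -m inch '[3,30,0,0,0,0,60,6,55,0,0,0,0,60,8,75,0,0,0,0,60,8,78,0,0,0,0,60,8,78,0,0,0,0,60,8,78,0,0,0,0,60]' | grep -E 'eef|force'
python3 -m inch '[0,0,0,0,0,0,60,0,0,0,0,0,0,60]'| grep -E 'eef|force|width'
cat >> h.py <<'E'
def bore(img,T,guess,d,z0,th):
    """centre of held part from bore: outer outline unreliable near fingers; use ellipse of hole in grey mask at top face"""
    pass
E
python3 - <<'E'
from h import *
T=bot.get_obs();im=bot.camera("wrist");cv2.imwrite("pics/w5.png",im)
p=T["eef_pos"];print(p,T["tool_rot"])
c=projc(T,np.array([[p[0],p[1]+.0014,p[2]-.005]]))[0];print("pred bore",c)
i=im[200:340,230:410];cv2.imwrite("pics/w5c.png",cv2.resize(i,None,fx=4,fy=4,interpolation=cv2.INTER_NEAREST))
E
```

```text
eef_pos: [0.5749, 0.0884, 0.1651]
ft_force: [0.6, 0.1, -3.8]
grasp_force: 66.5
eef_pos: [0.5818, 0.1654, 0.1629]
ft_force: [-0.6, -1.1, -3.3]
grasp_force: 66.5
eef_pos: [0.5821, 0.1645, 0.1629]
ft_force: [0.2, -0.2, -2.5]
grip_width: 0.061
grasp_force: 66.5
[0.58208628 0.16452887 0.16291184] [ 7.07690339e-01  7.06522708e-01 -2.14992151e-04  2.49005688e-05]
pred bore [315.77810643 264.71606925]
```

View pics/w5c.png

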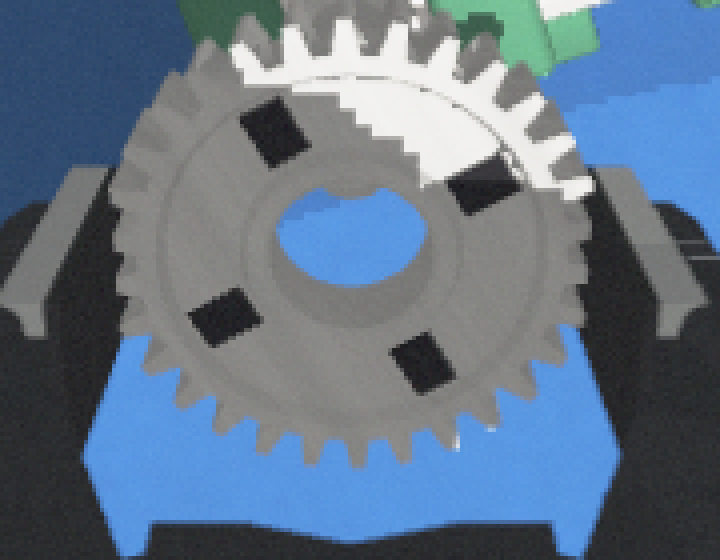

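```bash
python3 - <<'E'
from h import *
T=dict(eef_pos=[0.58208628,0.16452887,0.16291184],tool_rot=[ 7.07690339e-01,7.06522708e-01,-2.14992151e-04,2.49005688e-05])
p=T["eef_pos"]
for dx in (1,1.5,2):
 for dy in (.5,1.5,2.5):
  o=[]
  for r in (.0105,.032):
    e=projc(T,circ(p[0]+dx/1e3,p[1]+dy/1e3,p[2]-.005,r));o+= [e[:,0].min(),e[:,0].max(),e[:,1].min(),e[:,1].max()]
  print(dx,dy,np.round(o,1))
print("obs",[298,338.2,None,282],[258,378,204.5,317])
E
```

```text
1 0.5 [297.2 338.3 247.6 284.2 255.  380.5 206.5 318.4]
1 1.5 [297.1 338.4 245.7 282.5 254.8 380.6 204.5 316.9]
1 2.5 [297.1 338.4 243.9 280.8 254.7 380.8 202.5 315.3]
1.5 0.5 [298.1 339.3 247.6 284.2 256.  381.5 206.5 318.4]
1.5 1.5 [298.1 339.3 245.7 282.5 255.8 381.6 204.5 316.9]
1.5 2.5 [298.1 339.4 243.9 280.8 255.7 381.8 202.5 315.3]
2 0.5 [299.1 340.3 247.6 284.2 256.9 382.5 206.5 318.4]
2 1.5 [299.1 340.3 245.7 282.5 256.8 382.6 204.5 316.9]
2 2.5 [299.  340.4 243.9 280.8 256.7 382.7 202.5 315.3]
obs [298, 338.2, None, 282] [258, 378, 204.5, 317]
```

```bash
python3 -m inch '[0,1.5,0,0,0,0,60,0,1.5,-5,0,0,0,60,0,1.5,-10,0,0,0,60,0,1.5,-15,0,0,0,60,0,1.5,-18,0,0,0,60,0,1.5,-20,0,0,0,60,0,1.5,-20,0,0,0,60]' | grep -E 'eef|force'
python3 -m inch '[0,0,-3,0,0,0,60,0,0,-6,0,0,0,60,0,0,-9,0,0,0,60,0,0,-12,0,0,0,60,0,0,-12,0,0,0,60]' | grep -E 'eef|force'
```

```text
eef_pos: [0.5816, 0.1672, 0.1418]
ft_force: [-1.2, -0.1, -2.5]
grasp_force: 66.5
eef_pos: [0.5817, 0.1671, 0.1299]
ft_force: [-0.5, -0.3, -2.4]
grasp_force: 66.5
```

```bash
python3 -m inch '[0.3,-0.8,-5,0,0,0,60,0.3,-0.8,-12,0,0,0,60,0.3,-0.8,-18,0,0,0,60,0.3,-0.8,-24,0,0,0,60,0.3,-0.8,-29,0,0,0,60,0.3,-0.8,-33,0,0,0,60,0.3,-0.8,-33,0,0,0,60]' | grep -E 'eef|force'
python3 -m inch '[0,0,-1.5,0,0,0,60,0,0,-3,0,0,0,60,0,0,-4,0,0,0,60,0,0,-4,0,0,0,60]' | grep -E 'eef|force'
```

```text
eef_pos: [0.5817, 0.1663, 0.0964]
ft_force: [0.1, -1.0, -2.9]
grasp_force: 66.5
eef_pos: [0.5825, 0.1665, 0.0938]
ft_force: [0.2, 0.4, -2.3]
grasp_force: 66.5
```

```bash
for k in 1 2; do python3 -m inch '[0,0,-0.7,0,0,0,60,0,0,-1.3,0,0,0,60,0,0,-1.3,0,0,0,60]' | grep -E 'eef|ft_force'; done
```

```text
eef_pos: [0.5825, 0.1665, 0.0925]
ft_force: [-0.6, 0.0, -2.0]
eef_pos: [0.5826, 0.1665, 0.0919]
ft_force: [-1.3, -0.7, 2.4]
```

```bash
python3 -m inch '[0,0,-0.5,0,0,0,60,0,0,-1,0,0,0,60,0,0,-1,0,0,0,60]' | grep -E 'eef|ft_force'
python3 -m inch '[0,0,0,0,0,0,80,0,0,0,0,0,0,88,0,0,0,0,0,0,88,0,0,0,0,0,0,88,0,0,0,0,0,0,88]' | grep -E 'eef|force|width'
```

```text
eef_pos: [0.5826, 0.1665, 0.0919]
ft_force: [-3.3, -0.9, 8.1]
eef_pos: [0.5825, 0.1665, 0.09]
ft_force: [-0.5, -0.6, -0.1]
grip_width: 0.075
grasp_force: 0.0
```

```bash
python3 -m inch '[0,0,20,0,0,0,88,0,0,55,0,0,0,88,0,0,85,0,0,0,88,-10,-20,90,0,0,0,88,-22,-55,90,0,0,0,88,-36,-92,90,0,0,0,88,-50,-129,90,0,0,0,88,-64,-166,90,0,0,0,88]' | grep -E 'eef|force'
python3 -m inch '[-14,-37,0,0,0,0,88,-28,-74,0,0,0,0,88,-42,-111,0,0,0,0,88,-56,-148,0,0,0,0,88,-70,-185,0,0,0,0,88,-84,-222,0,0,0,0,88,-98,-259,-20,0,0,0,88,-112,-296,-40,0,0,0,88]' | grep -E 'eef|force'
python3 -m inch '[-10,-28,-40,0,0,0,88,-14,-36,-55,0,0,0,88,-14,-36,-55,0,0,0,88,-14,-36,-55,0,0,0,88,-14,-36,-55,0,0,0,88]' | grep -E 'eef|force'
python3 - <<'E'
from h import *
T=bot.get_obs();im=bot.camera("wrist");cv2.imwrite("pics/w6.png",im);print(T["eef_pos"],T["tool_rot"])
for q in gearpos("gear_56",T,.012): print(q)
for g in [(.393,-.332),(.398,-.329)]: print(fit(im,T,g,.056,.012))
E
```

```text
eef_pos: [0.5177, -0.0007, 0.1802]
ft_force: [0.7, 0.1, 0.1]
grasp_force: 0.0
eef_pos: [0.4083, -0.2936, 0.1436]
ft_force: [1.1, -0.4, -0.5]
grasp_force: 0.0
eef_pos: [0.3949, -0.327, 0.0884]
ft_force: [-0.3, -0.5, -0.2]
grasp_force: 0.0
[ 0.3948745  -0.32697326  0.08839975] [7.06988747e-01 7.07224623e-01 2.69245698e-04 4.15289016e-04]
(0.93, [587.0, 301.0], [631.3, -405.5], 'd', 61.2, 'area', 2316)
(0.91, [482.0, 289.0], [538.0, -393.8], 'd', 49.3, 'area', 668)
(0.86, [312.0, 216.0], [394.5, -332.6], 'd', 58.6, 'area', 3381)
(0.67, [494.0, 204.0], [524.3, -312.5], 'd', 53.0, 'area', 2740)
(0.6, [373.0, 308.0], [446.8, -413.5], 'd', 53.1, 'area', 1750)
(array([ 3.9428e+02, -3.3451e+02, -7.0000e-02]), 'rms px', 0.27)
(array([ 3.9428e+02, -3.3451e+02, -7.0000e-02]), 'rms px', 0.27)
```

```bash
python3 -m inch '[-1.5,-7.5,-15,0,0,0,85,-1.5,-7.5,-40,0,0,0,85,-1.5,-7.5,-55,0,0,0,85,-1.5,-7.5,-63,0,0,0,85,-1.5,-7.5,-67.5,0,0,0,85,-1.5,-7.5,-67.5,0,0,0,85,-1.5,-7.5,-67.5,0,0,0,85]' | grep -E 'eef|force'
python3 -m inch '[0,0,0,0,0,0,50,0,0,0,0,0,0,50,0,0,0,0,0,0,50,0,0,0,0,0,0,50,0,0,0,0,0,0,50,0,0,0,0,0,0,50]' | grep -E 'eef|force|width'
```

```text
eef_pos: [0.3936, -0.3348, 0.0211]
ft_force: [0.9, -0.0, 0.5]
grasp_force: 0.0
eef_pos: [0.3936, -0.3353, 0.022]
ft_force: [-0.5, 1.3, 5.6]
grip_width: 0.052
grasp_force: 62.3
```

```bash
python3 -m inch '[0,0,10,0,0,0,50,0,0,45,0,0,0,50,0,0,85,0,0,0,50,0,0,120,0,0,0,50,6,15,140,0,0,0,50,18,48,146,0,0,0,50,32,85,146,0,0,0,50,46,122,146,0,0,0,50]' | grep -E 'eef|grasp'
python3 -m inch '[14,37,0,0,0,0,50,28,74,0,0,0,0,50,42,111,0,0,0,0,50,56,148,0,0,0,0,50,70,185,0,0,0,0,50,84,222,0,0,0,0,50,98,259,0,0,0,0,50,112,296,0,0,0,0,50]' | grep -E 'eef|grasp'
python3 -m inch '[14,37,0,0,0,0,50,25,65,0,0,0,0,50,30,80,0,0,0,0,50,30.5,84,0,0,0,0,50,30.5,84,0,0,0,0,50,30.5,84,0,0,0,0,50,30.5,84,0,0,0,0,50]' | grep -E 'eef|force'
cat >> h.py <<'E'
def held(T,img,D,h,d=.021,top=.012):
    """search offset of held part (bottom h below TCP) by matching bore-edge + outline of top face; returns dx,dy mm, via max gradient along projected circles"""
    g=cv2.GaussianBlur(cv2.cvtColor(img,cv2.COLOR_BGR2GRAY),(0,0),1.0).astype(np.float32)
    gx=cv2.Sobel(g,5,1,0);gy=cv2.Sobel(g,5,0,1);p=T["eef_pos"];best=[]
    for dx in np.arange(-2,4.1,.25):
        for dy in np.arange(-4,4.1,.25):
            e=projc(T,circ(p[0]+dx/1e3,p[1]+dy/1e3,p[2]-h+top,d/2))
            n=np.gradient(e,axis=0);n=np.c_[n[:,1],-n[:,0]];n/=np.linalg.norm(n,axis=1)[:,None]
            m=e.astype(np.float32);X=cv2.remap(gx,m[:,:1],m[:,1:],1)[:,0];Y=cv2.remap(gy,m[:,:1],m[:,1:],1)[:,0]
            best.append((float(np.mean(np.minimum(np.abs(X*n[:,0]+Y*n[:,1]),60))),dx,dy))
    best.sort(reverse=True);b=np.array(best[:5]);return b
E
python3 - <<'E'
from h import *
T=bot.get_obs();im=bot.camera("wrist");cv2.imwrite("pics/w7.png",im);print(T["eef_pos"],T["tool_rot"])
print(held(T,im,.056,.022))
T0=dict(eef_pos=[0.58208628,0.16452887,0.16291184],tool_rot=[ 7.07690339e-01,7.06522708e-01,-2.14992151e-04,2.49005688e-05])
print("check w5",held(T0,cv2.imread("pics/w5.png"),.064,.017))
i=im[200:340,230:410];cv2.imwrite("pics/w7c.png",cv2.resize(i,None,fx=4,fy=4,interpolation=cv2.INTER_NEAREST))
E
```

```text
eef_pos: [0.4391, -0.212, 0.168]
grasp_force: 64.0
eef_pos: [0.5507, 0.0853, 0.1669]
grasp_force: 64.0
eef_pos: [0.5806, 0.166, 0.1663]
ft_force: [0.3, -0.1, -2.0]
grasp_force: 64.0
[0.58061213 0.16600872 0.16625981] [ 7.07642059e-01  7.06570918e-01 -5.03927808e-04 -3.17898836e-05]
[[21.86759226  0.75       -3.25      ]
 [21.8009738   0.5        -3.25      ]
 [21.79803552  0.75       -3.        ]
 [21.7573273   0.5        -3.        ]
 [21.71508425  0.75       -3.5       ]]
check w5 [[23.10672481  0.75        2.        ]
 [22.78329793  0.75        2.25      ]
 [22.65805669  0.5         2.        ]
 [22.51481976  0.75        1.75      ]
 [22.29017289  0.5         2.25      ]]
```

View pics/w7c.png

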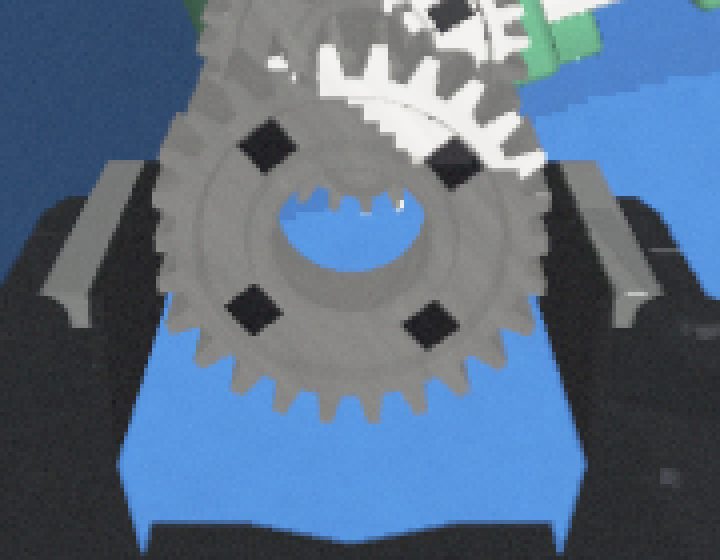

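```bash
python3 - <<'E'
from h import *
T=dict(eef_pos=[0.58061213,0.16600872,0.16625981],tool_rot=[ 7.07642059e-01,7.06570918e-01,-5.03927808e-04,-3.17898836e-05])
p=T["eef_pos"]
for h in (.020,.022):
 for dx in (.75,1.25):
  for dy in (0,.8,1.6):
   o=[]
   for r in (.0105,.028):
    e=projc(T,circ(p[0]+dx/1e3,p[1]+dy/1e3,p[2]-h+.012,r));o+= [e[:,0].min(),e[:,0].max(),e[:,1].min(),e[:,1].max()]
   print(h,dx,dy,np.round(o,1))
print("obs",[299,337,None,278],[269,367,211,305.5])
im=cv2.imread("pics/w7.png")
from scipy.ndimage import gaussian_filter
g=gaussian_filter(cv2.cvtColor(im,6).astype(float),.7)[:,316:320].mean(1);print(np.round(g[240:312]).astype(int).tolist())
E
```

```text
0.02 0.75 0 [297.1 337.4 245.8 281.8 263.5 371.  213.4 309.4]
0.02 0.75 0.8 [297.1 337.4 244.4 280.5 263.4 371.1 211.8 308.2]
0.02 0.75 1.6 [297.  337.5 243.  279.1 263.3 371.2 210.3 306.9]
0.02 1.25 0 [298.1 338.4 245.8 281.8 264.5 372.  213.4 309.4]
0.02 1.25 0.8 [298.  338.4 244.4 280.5 264.4 372.1 211.8 308.2]
0.02 1.25 1.6 [298.  338.4 243.  279.1 264.3 372.2 210.3 306.9]
0.022 0.75 0 [297.4 337.2 244.2 279.7 264.2 370.3 212.1 307. ]
0.022 0.75 0.8 [297.4 337.2 242.7 278.4 264.1 370.4 210.5 305.8]
0.022 0.75 1.6 [297.3 337.2 241.3 277.1 264.1 370.5 209.  304.6]
0.022 1.25 0 [298.3 338.1 244.2 279.7 265.2 371.3 212.1 307. ]
0.022 1.25 0.8 [298.3 338.1 242.7 278.4 265.1 371.4 210.5 305.8]
0.022 1.25 1.6 [298.3 338.2 241.3 277.1 265.  371.5 209.  304.6]
obs [299, 337, None, 278] [269, 367, 211, 305.5]
[135, 134, 132, 134, 135, 133, 129, 128, 130, 136, 140, 141, 142, 143, 143, 143, 143, 143, 142, 141, 140, 140, 140, 140, 140, 140, 141, 137, 129, 126, 125, 124, 124, 125, 124, 124, 125, 127, 133, 136, 136, 136, 136, 136, 135, 136, 136, 136, 137, 137, 136, 135, 133, 133, 133, 135, 137, 137, 138, 141, 143, 142, 143, 143, 142, 143, 143, 143, 143, 143, 143, 142]
```

```bash
python3 -m inch '[1.5,0.5,0,0,0,0,50,1.5,0.5,0,0,0,0,50,1.5,0.5,-3,0,0,0,50,1.5,0.5,-6,0,0,0,50,1.5,0.5,-6,0,0,0,50]' | grep -E 'eef|ft_'
```

```text
eef_pos: [0.5821, 0.1675, 0.1592]
ft_force: [-0.5, 0.7, -1.3]
```

```bash
python3 -m inch '[0,-0.6,-4,0,0,0,50,0,-0.6,-8,0,0,0,50,0,-0.6,-12,0,0,0,50,0,-0.6,-16,0,0,0,50,0,-0.6,-20,0,0,0,50,0,-0.6,-22,0,0,0,50]' | grep -E 'eef|ft_'
python3 -m inch '[0,0,-5,0,0,0,50,0,0,-10,0,0,0,50,0,0,-15,0,0,0,50,0,0,-19,0,0,0,50,0,0,-22,0,0,0,50,0,0,-24,0,0,0,50,0,0,-24,0,0,0,50]' | grep -E 'eef|ft_'
```

```text
eef_pos: [0.5822, 0.1673, 0.1372]
ft_force: [-0.4, 0.1, -1.9]
eef_pos: [0.5823, 0.1672, 0.1135]
ft_force: [-0.2, 0.0, -1.9]
```

```bash
python3 -m inch '[0,0,-1,0,0,0,50,0,0,-2,0,0,0,50,0,0,-3,0,0,0,50,0,0,-3,0,0,0,50]' | grep -E 'eef|ft_'; for k in 1 2 3; do python3 -m inch '[0,0,-0.7,0,0,0,50,0,0,-0.9,0,0,0,50,0,0,-0.9,0,0,0,50]' | grep -E 'eef|ft_force'; done
```

```text
eef_pos: [0.5826, 0.1673, 0.111]
ft_force: [0.1, 0.1, -1.6]
eef_pos: [0.5827, 0.1673, 0.1102]
ft_force: [0.3, -0.6, -1.9]
eef_pos: [0.5826, 0.1673, 0.1092]
ft_force: [-0.3, -0.2, -1.6]
eef_pos: [0.5827, 0.1674, 0.109]
ft_force: [-2.1, -0.1, 2.5]
```

```bash
python3 -m inch '[0,0,-0.8,0,0,0,50,0,0,-0.8,0,0,0,50,0,0,-0.8,0,0,0,70,0,0,-0.8,0,0,0,78,0,0,-0.8,0,0,0,78,0,0,-0.8,0,0,0,78,0,0,10,0,0,0,78,0,0,40,0,0,0,78]' | grep -E 'eef|force'
python3 -m inch '[0,0,20,0,0,0,78,0,-10,34,0,0,0,78,-3,-45,34,0,0,0,78,-6,-84,34,0,0,0,78,-9,-123,34,0,0,0,78,-12,-162,34,0,0,0,78,-15,-201,34,0,0,0,78,-18,-240,34,0,0,0,78]' | grep -E 'eef|grasp'
python3 -m inch '[-3,-39,0,0,0,0,78,-6,-78,0,0,0,0,78,-9,-117,0,0,0,0,78,-12,-156,0,0,0,0,78,-15,-195,0,0,0,0,78,-18,-234,-15,0,0,0,78,-21,-273,-40,0,0,0,78,-24,-312,-60,0,0,0,78]' | grep -E 'eef|grasp'
python3 -m inch '[0,-8,-20,0,0,0,78,0,-8,-35,0,0,0,78,0,-8,-35,0,0,0,78,0,-8,-35,0,0,0,78,0,-8,-35,0,0,0,78]' | grep -E 'eef|ft'
python3 - <<'E'
from h import *
T=bot.get_obs();im=bot.camera("wrist");cv2.imwrite("pics/w8.png",im);print(T["eef_pos"],T["tool_rot"])
for q in gearpos("gear_48",T,.012): print(q, np.median(im[q[1][1].__int__()-20:q[1][1].__int__()+20,q[1][0].__int__()-20:q[1][0].__int__()+20].reshape(-1,3),0))
for g in [(.540,-.402),(.543,-.398)]: print(fit(im,T,g,.048,.012))
E
```

```text
eef_pos: [0.5795, 0.1664, 0.1444]
ft_force: [-0.6, -0.7, -0.1]
grasp_force: 0.0
eef_pos: [0.5645, -0.0744, 0.1834]
grasp_force: 0.0
eef_pos: [0.5412, -0.3805, 0.1264]
grasp_force: 0.0
eef_pos: [0.5419, -0.3863, 0.0923]
ft_force: [0.7, 0.1, 0.7]
[ 0.54194275 -0.38625817  0.0922776 ] [7.06862322e-01 7.07350613e-01 1.86118275e-04 8.56592479e-04]
(0.62, [440.0, 244.0], [635.7, -407.6], 'd', 53.4, 'area', 2410) [219.  99. 178.]
(0.6, [196.0, 246.0], [451.7, -414.9], 'd', 51.1, 'area', 2044) [ 64. 119. 212.]
(0.57, [291.0, 105.0], [527.2, -314.3], 'd', 46.3, 'area', 2352) [122. 142. 168.]
(0.56, [312.0, 246.0], [542.5, -405.0], 'd', 50.8, 'area', 2244) [166. 159. 146.]
(array([ 5.4181e+02, -4.0743e+02, -1.0000e-01]), 'rms px', 0.24)
(array([ 5.4181e+02, -4.0743e+02, -1.0000e-01]), 'rms px', 0.24)
```

```bash
python3 -m inch '[-1,-12,-10,0,0,0,75,-1,-21,-35,0,0,0,75,-1,-21,-50,0,0,0,75,-1,-21,-60,0,0,0,75,-1,-21,-66,0,0,0,75,-1,-21,-69,0,0,0,75,-1,-21,-69,0,0,0,75,-1,-21,-69,0,0,0,75]' | grep -E 'eef|force'
python3 -m inch '[0,0,0,0,0,0,40,0,0,0,0,0,0,40,0,0,0,0,0,0,40,0,0,0,0,0,0,40,0,0,0,0,0,0,40,0,0,0,0,0,0,40]' | grep -E 'eef|force|width'
```

```text
eef_pos: [0.5408, -0.4075, 0.0226]
ft_force: [-0.3, 0.2, -0.3]
grasp_force: 0.0
eef_pos: [0.5412, -0.408, 0.0237]
ft_force: [-0.4, 0.7, 5.8]
grip_width: 0.0441
grasp_force: 61.6
```

```bash
python3 -m inch '[0,0,10,0,0,0,40,0,0,45,0,0,0,40,0,0,85,0,0,0,40,0,0,120,0,0,0,40,1,15,140,0,0,0,40,3,48,147,0,0,0,40,6,86,147,0,0,0,40,9,124,147,0,0,0,40]' | grep -E 'eef|grasp'
python3 -m inch '[3,38,0,0,0,0,40,6,76,0,0,0,0,40,9,114,0,0,0,0,40,12,152,0,0,0,0,40,15,190,0,0,0,0,40,18,228,0,0,0,0,40,20,266,0,0,0,0,40,22,304,0,0,0,0,40]' | grep -E 'eef|grasp'
python3 -m inch '[3,38,0,0,0,0,40,6,76,0,0,0,0,40,9,114,0,0,0,0,40,11,138,0,0,0,0,40,11,147,0,0,0,0,40,11,147,0,0,0,0,40,11,147,0,0,0,0,40,11,147,0,0,0,0,40]' | grep -E 'eef|force'
python3 - <<'E'
from h import *
T=bot.get_obs();im=bot.camera("wrist");cv2.imwrite("pics/w9.png",im);print(T["eef_pos"],T["tool_rot"])
p=T["eef_pos"]
for dy in (0,.6,1.2):
   o=[]
   for r in (.0105,.024):
    e=projc(T,circ(p[0]+1.1e-3,p[1]+dy/1e3,p[2]-.0235+.012,r));o+= [e[:,0].min(),e[:,0].max(),e[:,1].min(),e[:,1].max()]
   print(dy,np.round(o,1))
i=im[200:340,230:410];cv2.imwrite("pics/w9c.png",cv2.resize(i,None,fx=4,fy=4,interpolation=cv2.INTER_NEAREST))
E
```

```text
eef_pos: [0.5491, -0.2828, 0.1702]
grasp_force: 61.6
eef_pos: [0.5707, 0.0225, 0.1691]
grasp_force: 61.6
eef_pos: [0.5819, 0.1661, 0.1687]
ft_force: [0.5, 0.1, -1.5]
grasp_force: 61.6
[0.58190791 0.16613692 0.16872266] [ 7.07656905e-01  7.06556000e-01 -5.62018353e-04  8.60588525e-05]
0 [298.2 337.6 242.9 278.2 272.9 363.  218.6 299.3]
0.6 [298.2 337.6 241.9 277.2 272.9 363.  217.5 298.4]
1.2 [298.2 337.7 240.8 276.2 272.8 363.1 216.4 297.4]
```

View pics/w9c.png

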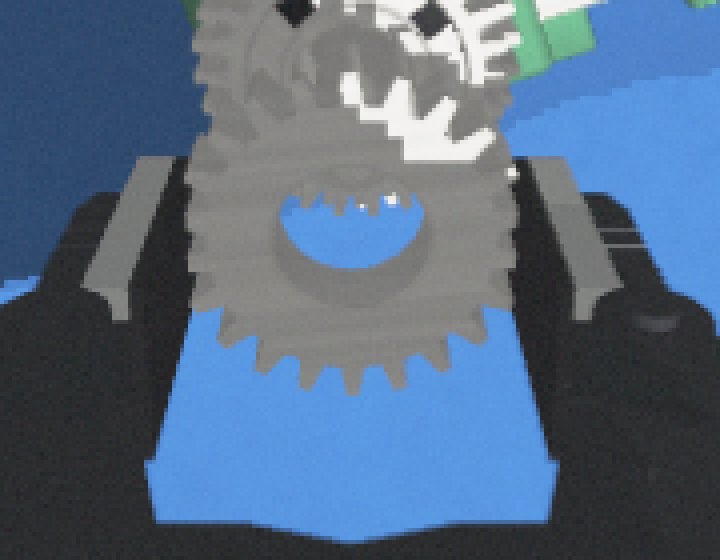

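```bash
python3 -m inch '[0.2,0.5,0,0,0,0,40,0.2,0.5,-4,0,0,0,40,0.2,0.5,-8,0,0,0,40,0.2,0.5,-8,0,0,0,40]' | grep -E 'eef|ft_'
python3 -m inch '[0,0,-4,0,0,0,40,0,0,-8,0,0,0,40,0,0,-12,0,0,0,40,0,0,-15,0,0,0,40,0,0,-18,0,0,0,40,0,0,-18,0,0,0,40]' | grep -E 'eef|ft_'
```

```text
eef_pos: [0.5818, 0.1673, 0.1595]
ft_force: [0.2, 0.5, -0.7]
eef_pos: [0.5819, 0.1682, 0.1418]
ft_force: [0.1, -0.6, -0.7]
```

```bash
python3 -m inch '[0.3,-1,-3,0,0,0,40,0.3,-1,-7,0,0,0,40,0.3,-1,-11,0,0,0,40,0.3,-1,-14,0,0,0,40,0.3,-1,-16,0,0,0,40,0.3,-1,-16,0,0,0,40]' | grep -E 'eef|ft_'
for k in 1 2 3 4; do python3 -m inch '[0,0,-0.7,0,0,0,40,0,0,-0.9,0,0,0,40,0,0,-0.9,0,0,0,40]' | grep -E 'eef|ft_force'; done
```

```text
eef_pos: [0.5822, 0.1671, 0.126]
ft_force: [-0.6, -1.0, -1.9]
eef_pos: [0.5828, 0.1672, 0.126]
ft_force: [0.2, 0.2, -1.4]
eef_pos: [0.5827, 0.1672, 0.125]
ft_force: [-0.1, -0.7, -0.5]
eef_pos: [0.5826, 0.1672, 0.124]
ft_force: [-0.2, -0.3, -1.2]
eef_pos: [0.5826, 0.1672, 0.123]
ft_force: [0.5, -0.8, -1.1]
```

```bash
for k in 1 2; do python3 -m inch '[0,0,-0.6,0,0,0,40,0,0,-0.8,0,0,0,40,0,0,-0.8,0,0,0,40]' | grep -E 'clock|eef|ft_force'; done
```

```text
clock: 25.95
eef_pos: [0.5827, 0.1672, 0.1227]
ft_force: [-1.7, 0.2, 0.7]
clock: 26.2
eef_pos: [0.5827, 0.1673, 0.1227]
ft_force: [-2.4, -0.7, 5.1]
```

```bash
python3 -m inch '[0,0,0,0,0,0,60,0,0,0,0,0,0,68,0,0,0,0,0,0,68,0,0,0,0,0,0,68,0,0,10,0,0,0,68,0,0,40,0,0,0,68,0,0,62,0,0,0,68,-10,-10,65,0,0,0,68]' | grep -E 'eef|force'
python3 -m inch '[-25,-26,0,0,0,0,68,-52,-54,0,0,0,0,68,-80,-83,-10,0,0,0,68,-108,-112,-40,0,0,0,68,-132,-136,-70,0,0,0,68,-144,-155,-92,0,0,0,68,-144,-155,-92,0,0,0,68,-144,-155,-92,0,0,0,68]' | grep -E 'eef|force'
python3 -m inch '[0,0,0,0,0,0,68,0,0,0,0,0,0,68,0,0,0,0,0,0,68]' | grep -E 'eef|force'
python3 - <<'E'
from h import *
T=bot.get_obs();im=bot.camera("wrist");cv2.imwrite("pics/w10.png",im);print(T["eef_pos"],T["tool_rot"])
for g in [(.4296,.0096),(.432,.011)]: print(fit(im,T,g,.040,.012))
E
```

```text
eef_pos: [0.5765, 0.1592, 0.192]
ft_force: [0.7, -0.3, 0.7]
grasp_force: 0.0
eef_pos: [0.4256, 0.0011, 0.0934]
ft_force: [0.6, -0.5, -0.9]
grasp_force: 0.0
eef_pos: [0.4311, 0.0028, 0.096]
ft_force: [0.2, 0.2, 0.3]
grasp_force: 0.0
[0.43107697 0.00282162 0.09599109] [0.7066911  0.70751943 0.00144755 0.00135882]
(array([ 4.2956e+02,  9.4700e+00, -5.0000e-02]), 'rms px', 0.26)
(array([ 4.2956e+02,  9.4700e+00, -5.0000e-02]), 'rms px', 0.26)
```

```bash
python3 -m inch '[-2.5,6.5,-10,0,0,0,65,-2.5,6.5,-40,0,0,0,65,-2.5,6.5,-56,0,0,0,65,-2.5,6.5,-65,0,0,0,65,-2.5,6.5,-69,0,0,0,65,-2.5,6.5,-71.5,0,0,0,65,-2.5,6.5,-71.5,0,0,0,65,-2.5,6.5,-71.5,0,0,0,65]' | grep -E 'eef|force'
python3 -m inch '[0,0,0,0,0,0,30,0,0,0,0,0,0,30,0,0,0,0,0,0,30,0,0,0,0,0,0,30,0,0,0,0,0,0,30,0,0,0,0,0,0,30]' | grep -E 'eef|force|width'
```

```text
eef_pos: [0.4271, 0.0088, 0.0238]
ft_force: [0.3, 0.0, 0.3]
grasp_force: 0.0
eef_pos: [0.4272, 0.0087, 0.0245]
ft_force: [-1.9, -0.4, 7.0]
grip_width: 0.0363
grasp_force: 59.1
```

```bash
python3 -m inch '[0,0,10,0,0,0,30,0,0,45,0,0,0,30,0,0,85,0,0,0,30,0,0,122,0,0,0,30,10,10,143,0,0,0,30,35,36,147,0,0,0,30,63,64,147,0,0,0,30,91,93,147,0,0,0,30]' | grep -E 'eef|grasp'
python3 -m inch '[28,28,0,0,0,0,30,50,50,0,0,0,0,30,62,62,0,0,0,0,30,64,65,0,0,0,0,30,64,65,0,0,0,0,30,64,65,0,0,0,0,30,64,65,0,0,0,0,30,64,65,0,0,0,0,30]' | grep -E 'eef|force'
python3 - <<'E'
from h import *
T=bot.get_obs();im=bot.camera("wrist");cv2.imwrite("pics/w11.png",im);print(T["eef_pos"],T["tool_rot"])
p=T["eef_pos"]
for dy in (0,.6,1.2):
   o=[]
   for r in (.0105,.020):
    e=projc(T,circ(p[0]+1.1e-3,p[1]+dy/1e3,p[2]-.0245+.012,r));o+= [e[:,0].min(),e[:,0].max(),e[:,1].min(),e[:,1].max()]
   print(dy,np.round(o,1))
c=round((o[0]+o[1])/2);g=cv2.cvtColor(im,6)
print("colprofile rows 268-304",im[268:304,c-1:c+2].mean(1).round().astype(int).tolist())
E
```

```text
eef_pos: [0.5186, 0.1024, 0.1721]
grasp_force: 60.3
eef_pos: [0.5804, 0.1656, 0.1704]
ft_force: [1.0, 0.5, -1.1]
grasp_force: 60.3
[0.58037354 0.16560982 0.17040151] [ 7.07533765e-01  7.06679499e-01 -2.36141906e-04 -3.95702589e-05]
0 [298.4 337.5 242.1 277.2 280.7 355.2 225.2 292.1]
0.6 [298.3 337.5 241.1 276.2 280.6 355.2 224.1 291.2]
1.2 [298.3 337.5 240.  275.2 280.6 355.3 223.  290.2]
colprofile rows 268-304 [[125, 127, 127], [124, 126, 127], [124, 126, 126], [123, 125, 125], [121, 124, 124], [122, 125, 124], [121, 124, 124], [130, 132, 132], [134, 136, 135], [136, 139, 139], [135, 137, 137], [136, 138, 139], [133, 137, 137], [135, 137, 138], [134, 136, 137], [159, 140, 126], [225, 152, 92], [226, 152, 90], [225, 151, 90], [226, 150, 88], [226, 151, 89], [226, 152, 90], [226, 150, 89], [226, 151, 88], [227, 152, 90], [227, 153, 90], [227, 153, 89], [228, 152, 89], [229, 152, 90], [228, 153, 90], [227, 153, 90], [226, 153, 89], [227, 153, 91], [228, 154, 91], [227, 152, 89], [228, 154, 90]]
```

```bash
python3 -m inch '[1.7,0.6,0,0,0,0,30,1.7,0.6,-4,0,0,0,30,1.7,0.6,-8,0,0,0,30,1.7,0.6,-8,0,0,0,30,1.7,0.6,-8,0,0,0,30]' | grep -E 'eef|ft_'
```

```text
eef_pos: [0.5824, 0.1671, 0.1614]
ft_force: [0.0, 0.7, -1.5]
```

```bash
python3 -m inch '[-0.2,-0.6,-4,0,0,0,30,-0.2,-0.6,-8,0,0,0,30,-0.2,-0.6,-12,0,0,0,30,-0.2,-0.6,-15,0,0,0,30,-0.2,-0.6,-18,0,0,0,30,-0.2,-0.6,-21,0,0,0,30,-0.2,-0.6,-22,0,0,0,30,-0.2,-0.6,-22,0,0,0,30]' | grep -E 'eef|ft_'
for k in 1 2 3; do python3 -m inch '[0,0,-0.7,0,0,0,30,0,0,-0.9,0,0,0,30,0,0,-0.9,0,0,0,30]' | grep -E 'eef|ft_force'; done
```

```text
eef_pos: [0.5824, 0.1667, 0.1396]
ft_force: [-0.8, 0.4, -0.4]
eef_pos: [0.5828, 0.1667, 0.1393]
ft_force: [0.0, -0.4, -1.0]
eef_pos: [0.5826, 0.1667, 0.1383]
ft_force: [-0.5, 0.3, 0.2]
eef_pos: [0.5826, 0.1667, 0.1372]
ft_force: [0.3, -0.3, -1.2]
```

```bash
for k in 1 2 3; do python3 -m inch '[0,0,-0.7,0,0,0,30,0,0,-0.9,0,0,0,30,0,0,-0.9,0,0,0,30]' | grep -E 'eef|ft_force'; done
```

```text
eef_pos: [0.5826, 0.1667, 0.1363]
ft_force: [0.2, 0.2, -1.0]
eef_pos: [0.5827, 0.1667, 0.1357]
ft_force: [0.1, 0.3, 0.4]
eef_pos: [0.5828, 0.1667, 0.1356]
ft_force: [-1.2, -0.9, 4.6]
```

```bash
python3 -m inch '[0,0,0,0,0,0,50,0,0,0,0,0,0,58,0,0,0,0,0,0,58,0,0,0,0,0,0,58,0,0,10,0,0,0,58,0,0,35,0,0,0,58,0,0,55,0,0,0,58,5,-10,58,0,0,0,58]' | grep -E 'eef|force'
python3 -m inch '[16,-30,0,0,0,0,58,32,-64,0,0,0,0,58,50,-98,-5,0,0,0,58,68,-132,-25,0,0,0,58,86,-160,-55,0,0,0,58,92,-170,-90,0,0,0,58,92,-170,-102,0,0,0,58,92,-170,-102,0,0,0,58]' | grep -E 'eef|force'
python3 -m inch '[0,0,0,0,0,0,58,0,0,0,0,0,0,58,0,0,0,0,0,0,58]' | grep -E 'eef|force'
python3 - <<'E'
from h import *
T=bot.get_obs();im=bot.camera("wrist");cv2.imwrite("pics/w12.png",im);print(T["eef_pos"],T["tool_rot"])
for g in [(.679,-.009),(.677,-.007)]: print(fit(im,T,g,.035,.011))
E
```

```text
eef_pos: [0.5893, 0.1585, 0.1976]
ft_force: [0.6, 0.2, 0.7]
grasp_force: 0.0
eef_pos: [0.6761, -0.0147, 0.0849]
ft_force: [-1.5, 0.2, 0.1]
grasp_force: 0.0
eef_pos: [0.681, -0.012, 0.0937]
ft_force: [-0.5, 0.7, 0.3]
grasp_force: 0.0
[ 0.68103895 -0.01197153  0.09374382] [0.70643104 0.70777796 0.00168154 0.00164791]
(array([ 6.7953e+02, -9.2800e+00,  1.4000e-01]), 'rms px', 0.22)
(array([ 6.7953e+02, -9.2800e+00,  1.4000e-01]), 'rms px', 0.22)
```

```bash
python3 -m inch '[-2.5,2,-10,0,0,0,58,-2.5,2,-35,0,0,0,58,-2.5,2,-50,0,0,0,58,-2.5,2,-60,0,0,0,58,-2.5,2,-65,0,0,0,58,-2.5,2,-68,0,0,0,58,-2.5,2,-68,0,0,0,58,-2.5,2,-68,0,0,0,58]' | grep -E 'eef|force'
python3 -m inch '[0,0,0,0,0,0,25,0,0,0,0,0,0,25,0,0,0,0,0,0,25,0,0,0,0,0,0,25,0,0,0,0,0,0,25,0,0,0,0,0,0,25]' | grep -E 'eef|force|width'
```

```text
eef_pos: [0.6779, -0.0112, 0.0236]
ft_force: [0.8, 0.3, 0.1]
grasp_force: 0.0
eef_pos: [0.6784, -0.0114, 0.0245]
ft_force: [-1.2, -0.4, 6.3]
grip_width: 0.0317
grasp_force: 59.6
```

```bash
python3 -m inch '[0,0,10,0,0,0,25,0,0,45,0,0,0,25,0,0,85,0,0,0,25,0,0,122,0,0,0,25,-8,14,143,0,0,0,25,-26,48,147,0,0,0,25,-44,82,147,0,0,0,25,-62,116,147,0,0,0,25]' | grep -E 'eef|grasp'
python3 -m inch '[-16,30,0,0,0,0,25,-28,52,0,0,0,0,25,-34,60,0,0,0,0,25,-34,60.5,0,0,0,0,25,-34,60.5,0,0,0,0,25,-34,60.5,0,0,0,0,25,-34,60.5,0,0,0,0,25,-34,60.5,0,0,0,0,25]' | grep -E 'eef|force'
python3 - <<'E'
from h import *
T=bot.get_obs();im=bot.camera("wrist");cv2.imwrite("pics/w13.png",im);print(T["eef_pos"],T["tool_rot"])
p=T["eef_pos"]
for dy in (1.5,2.1,2.7):
   o=[]
   for r in (.0075,.0175):
    e=projc(T,circ(p[0]+1.1e-3,p[1]+dy/1e3,p[2]-.0245+.011,r));o+= [e[:,0].min(),e[:,0].max(),e[:,1].min(),e[:,1].max()]
   print(dy,np.round(o,1))
i=im[190:310,250:390];cv2.imwrite("pics/w13c.png",cv2.resize(i,None,fx=5,fy=5,interpolation=cv2.INTER_NEAREST))
E
```

```text
eef_pos: [0.6148, 0.1053, 0.1711]
grasp_force: 59.6
eef_pos: [0.5818, 0.1638, 0.1695]
ft_force: [-1.4, -0.6, -1.2]
grasp_force: 59.6
[0.58184415 0.163751   0.16946208] [ 7.07916768e-01  7.06295852e-01 -1.17156292e-04  7.57795065e-05]
1.5 [304.  331.8 243.9 269.  285.4 350.4 226.3 284.8]
2.1 [304.  331.8 242.9 268.  285.4 350.4 225.2 283.9]
2.7 [303.9 331.9 241.8 267.  285.3 350.5 224.2 283. ]
```

View pics/w13c.png

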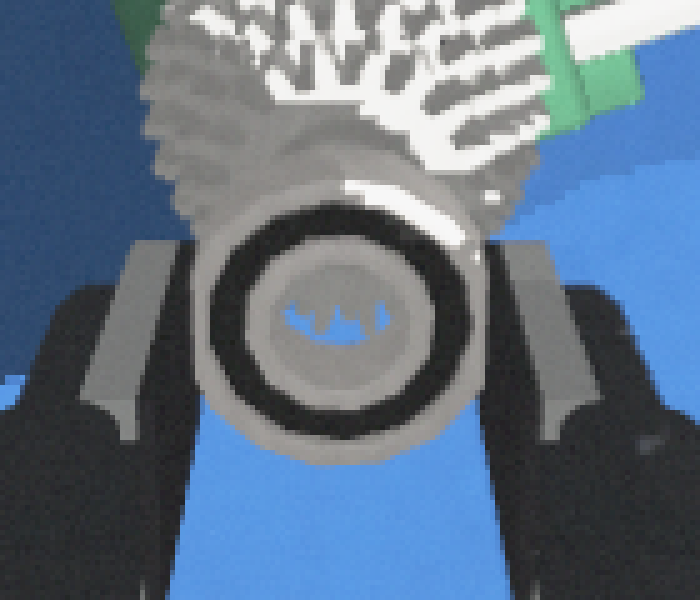

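```bash
python3 -m inch '[0.2,1,0,0,0,0,25,0.2,1,-3,0,0,0,25,0.2,1,-5,0,0,0,25,0.2,1,-5,0,0,0,25,0.2,1,-5,0,0,0,25,0.2,1,-5,0,0,0,25]' | grep -E 'eef|ft_'
```

```text
eef_pos: [0.5813, 0.1662, 0.1646]
ft_force: [0.3, -0.4, -1.0]
```

```bash
python3 -m inch '[0.8,-0.8,0,0,0,0,25,0.8,-0.8,-2,0,0,0,25,0.8,-0.8,-3,0,0,0,25,0.8,-0.8,-3,0,0,0,25,0.8,-0.8,-3,0,0,0,25]' | grep -E 'eef|ft_'
```

```text
eef_pos: [0.582, 0.1654, 0.1615]
ft_force: [-0.2, 0.7, -0.1]
```

Bearing is now at about (583.1, 167.6), matching the axis.

```bash
for k in 1 2 3; do python3 -m inch '[0,0,-1,0,0,0,25,0,0,-2,0,0,0,25,0,0,-2,0,0,0,25]' | grep -E 'eef|ft_force'; done
```

```text
eef_pos: [0.582, 0.1654, 0.1594]
ft_force: [-0.2, 0.4, 0.2]
eef_pos: [0.582, 0.1654, 0.1574]
ft_force: [-0.1, 0.7, -0.6]
eef_pos: [0.582, 0.1653, 0.1554]
ft_force: [-0.1, 0.5, -0.5]
```

```bash
for k in 1 2; do python3 -m inch '[0,0,-1,0,0,0,25,0,0,-2,0,0,0,25,0,0,-2,0,0,0,25]' | grep -E 'eef|ft_force'; done;  for k in 1 2 3; do python3 -m inch '[0,0,-0.6,0,0,0,25,0,0,-0.8,0,0,0,25,0,0,-0.8,0,0,0,25]' | grep -E 'eef|ft_force'; done
```

```text
eef_pos: [0.582, 0.1653, 0.1534]
ft_force: [-0.6, -0.3, -0.9]
eef_pos: [0.582, 0.1653, 0.1514]
ft_force: [-0.0, 0.1, -0.2]
eef_pos: [0.5821, 0.1654, 0.1508]
ft_force: [0.9, 0.0, -0.7]
eef_pos: [0.5821, 0.1654, 0.15]
ft_force: [-0.2, -0.6, 0.2]
eef_pos: [0.5821, 0.1654, 0.1492]
ft_force: [-0.3, 0.0, 0.1]
```

```bash
for k in 1 2 3; do python3 -m inch '[0,0,-0.5,0,0,0,25,0,0,-0.7,0,0,0,25,0,0,-0.7,0,0,0,25]' | grep -E 'eef|ft_force'; done
```

```text
eef_pos: [0.5821, 0.1654, 0.1485]
ft_force: [-0.2, -0.7, 0.0]
eef_pos: [0.5822, 0.1654, 0.1484]
ft_force: [-2.5, 0.6, 3.8]
eef_pos: [0.5822, 0.1654, 0.1483]
ft_force: [-2.8, -1.0, 6.7]
```

```bash
python3 -m inch '[0,0,0,0,0,0,45,0,0,0,0,0,0,55,0,0,0,0,0,0,55,0,0,0,0,0,0,55,0,0,5,0,0,0,55,0,0,25,0,0,0,55,0,0,50,0,0,0,55,0,0,60,0,0,0,55]' | grep -E 'eef|force'
python3 -m inch '[0,-30,0,0,0,0,55,0,-60,0,0,0,0,55,0,-60,0,0,0,0,55,0,-60,0,0,0,0,55,0,-60,0,0,0,0,55]' | grep -E 'clock|eef|force'
python3 - <<'E'
from h import *
w=bot.camera("wrist");s=bot.camera("scene");t=bot.camera("top")
a=cv2.resize(w[100:340,210:430],None,fx=2,fy=2);b=cv2.resize(s[180:280,350:440],(360,400),interpolation=2);c=cv2.resize(t[150:270,130:270],(360,309))
o=np.zeros((600,800,3),np.uint8);o[:480,:440]=a;o[:291,440:800]=b[:291];o[291:600,440:800]=c
cv2.imwrite("pics/end.png",o)
E
```

```text
eef_pos: [0.5835, 0.1658, 0.2105]
ft_force: [0.7, 0.3, 1.3]
grasp_force: 0.0
clock: 41.9
eef_pos: [0.5822, 0.1054, 0.2071]
ft_force: [0.4, -0.4, -0.3]
grasp_force: 0.0
```

View pics/end.png

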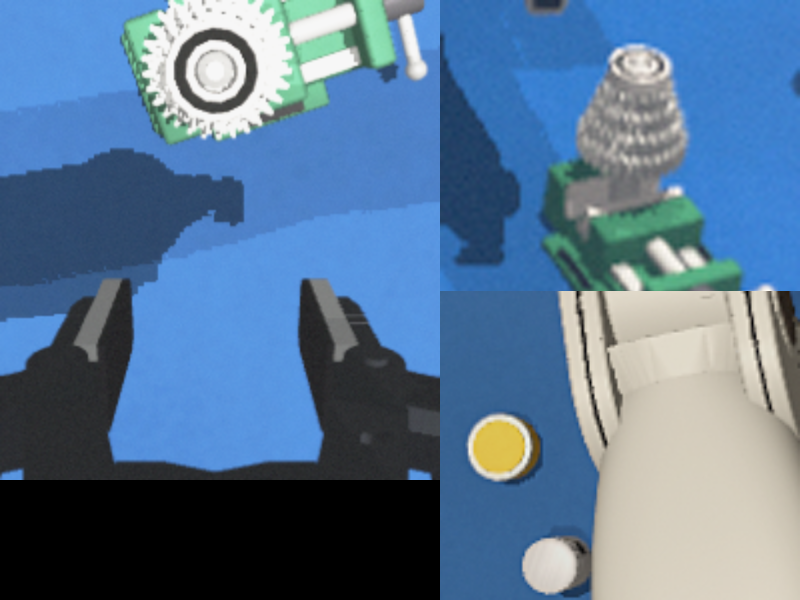

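The full stack is on the shaft, tapering from the largest gear up to the bearing, with the journal showing through it. The tin and piston have not moved, and the gripper is clear.

```bash
python3 -c "from workcell import bot; print(bot.job_done())"
```

```text
the job is handed in; nothing more can be done
None
```

The gears (64, 56, 48, then 40 mm) and the bearing are on the shaft, each lowered until the wrist force showed contact at its seat height; the piston and tin were not moved, and the job was handed in at about 42 s (no verdict was returned).

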